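# Find the thread hand and take the cap off the left filter housing

### The arm

A 7-joint arm with a two-finger parallel gripper is mounted at the origin on a cart in front of the work surface, level with it; the furniture and walls round the work are solid. World frame = base frame: x ahead of the robot, y to its left, z up, the work surface at z = 0. Lengths are in mm, angles in rad, forces in N, time in s.
With the tool pointing down it reaches from about 400 to 900 mm from the base axis. Payload 5.6 kg.
Tool frame: the origin (TCP) lies midway between the tips of the shut fingers; the grasp point (between the pads) lies 19 mm behind it; z points along the fingers, y is the line along which they close (so a half turn about z gives the same grasp; the last joint's range is limited). The gripper opens to 92 mm and grips with 3 to 60 N. Pads are 20 mm wide; open, the fingers measure 128 mm over their backs; the gripper's body (75 mm by 189 mm) begins 69 mm behind the grasp point.
Start: joints at [1.298, 0.468, -0.012, 1.603, 0.006, 1.071, -0.056], TCP at [148.016, -632.93, 214.592] pointing down, gripper open.
Joint ranges: [-2.53, 2.53], [-0.31, 2.02], [-1.57, 1.55], [0.28, 2.44], [-1.29, 4.43], [0.15, 1.84], [-2.92, 2.92]. Speed limits (rad/s): [2.57, 2.57, 3.14, 3.14, 3.14, 3.14, 3.14].

### API

Orientations are given as a rotation vector (axis times angle).
In Python, from cell import robot, grip, kin, viewer gives the robot as it stands. Calls block until the motion is done:
- robot.movep(position, orientation): joint-space move of the TCP to a pose.
- robot.servo_line(position, feed=150, rotation=None): straight line of the TCP; rotation=None keeps the orientation; feed is the mean speed in mm/s.
- robot.goto_joints(angles): joint-space move.
- grip(opening, newtons=None): opening from 0.0 (shut) to 1.0 (fully open); newtons is the grip in N (None keeps the last); returns when the fingers have stopped.
- robot.hold(seconds).
- kin.ik(position, orientation): joint angles nearest the present ones, or None.
- robot.observe(): the state.
- viewer.read_camera(name): name is "side" or "top" or "wrist"; returns the picture (384x512x3 uint8, red, green, blue); there is no depth.
- viewer.camera_info(name): a dict with "camera_matrix" (3x3 intrinsics, pixels), "R" (3x3) and "t" (3): a world point X has camera coordinates R X + t. Camera axes: x right, y down, z forward; pixel columns grow to the right and rows downward; lengths in mm; the calibration is good to about 2 mm. A picture is of the moment at which its call begins: read the wrist's pose just before it. camera_info takes no time and is no camera call; for the wrist camera it gives the pose at the moment of the call.
A pose or a line that the arm cannot do raises robot.IKError and nothing moves.
- robot.job_done(): hands the job in; it is judged then, once.
Trained networks look in the newest picture that a camera, given by its name, has taken for a name from the list of things; names that differ only in an ending like _2 or _b are one class to them, and where a whole thing is asked for, a point or a joint stands for the part that bears it (a point fixed in the world has none). Each returns a list of dicts, best first, with "confidence" (0 to 1); they miss things now and then, are a little off and sometimes report something else, mostly with a low value. They report only what shows in the picture. A call takes as long as a camera call. They do not tell look-alikes from the thing itself.
- viewer.silhouettes(name, camera): "mask" (384x512 bool, what is visible of it).
- viewer.pinpoint(name, camera): "at" ([x, y, z] in mm, in the coordinates of the camera as it stood for that picture, good to about 4 mm: a listed point, or the origin of a listed thing).
The state is a dict: "t": time; "joints": joint angles; "joint_velocities": joint speeds; "joint_torque": joint torques, N m; "tcp_pos": TCP position; "tcp_rot": TCP orientation; "contact_force": force on the tool from outside, world axes, zero at the start; "wrist_torque": the same for the moment, N m; "grip_width": opening from 0.0 (shut) to 1.0 (fully open); "grip_force": force on a finger pad.
Only numpy, scipy, OpenCV 4.12 (cv2) and the standard library are available. Lean on these libraries where they do the work, as an engineer would, in place of code of your own. Each camera call takes 0.05 s, during which the arm holds its last target. There are 200 camera calls.

### The job

Two look-alike filter housings are fixed to the counter. Unscrew the cap of the left one (as the robot sees it): nobody knows whether its thread is right- or left-handed, so feel gently which way it gives and turn it that way, without forcing it against its stop, then lift it straight off and finish holding it still and level in the gripper, at least 6 cm above where it sat. Leave the cap on the right-hand housing as it is and do not knock over or push away the small things around.

Things in the scene. Friction and masses are not known exactly. Their poses are not given: they have to be found in the camera images.
- housing_a: white filter housing, 66 mm wide, on a square grey foot 84 x 84 mm fixed to the worktop; hose ports along its y reach 52 mm out; the neck under the cap ends 96 mm above the worktop. Origin: on its axis at the worktop, z up. Stands left (y > 0) or right (y < 0); the two look alike; the hand of its thread cannot be seen
- housing_b: white filter housing, 66 mm wide, on a square grey foot 84 x 84 mm fixed to the worktop; hose ports along its y reach 52 mm out; the neck under the cap ends 96 mm above the worktop. Origin: on its axis at the worktop, z up. Stands left (y > 0) or right (y < 0); the two look alike; the hand of its thread cannot be seen
- cap_a: black ribbed screw cap of the housing of the same letter, about 0.12 kg: cup 68 mm wide, 30 mm high, open below; across its top a straight grip bar 50 long, 16 thick, 32 mm high (bar top 62 mm above the origin). Origin: centre of the skirt's lower rim, z up, x along the bar. Screwed on, the origin is on the housing's axis, 72 mm above the worktop; 2 mm axial play; it does not rise as it turns
- cap_b: black ribbed screw cap of the housing of the same letter, about 0.12 kg: cup 68 mm wide, 30 mm high, open below; across its top a straight grip bar 50 long, 16 thick, 32 mm high (bar top 62 mm above the origin). Origin: centre of the skirt's lower rim, z up, x along the bar. Screwed on, the origin is on the housing's axis, 72 mm above the worktop; 2 mm axial play; it does not rise as it turns
- cap_a_bar (a point): end of the cap's grip bar on the cap's +x side, 25 mm from its axis, 6 mm below the bar's top. Thread: turned the wrong way the cap meets a hard stop within about 5 degrees (a trial of 10 degrees tells); the right way it turns freely with hardly any torque, is released after about 55 degrees, and lifts straight off anywhere from 65 to 120 degrees
- cap_b_bar (a point): end of the cap's grip bar on the cap's +x side, 25 mm from its axis, 6 mm below the bar's top. Thread: turned the wrong way the cap meets a hard stop within about 5 degrees (a trial of 10 degrees tells); the right way it turns freely with hardly any torque, is released after about 55 degrees, and lifts straight off anywhere from 65 to 120 degrees
- dropper: bystander: small white dropper bottle, 24 mm wide, 70 mm high, standing; origin at its underside
- scoop: bystander: small white cup, 45 mm wide, 30 mm high; origin at its underside
- small_jar: bystander: white screw-top jar, 50 mm wide, 98 mm high; origin at its underside
Things that resemble listed ones, but are neither listed nor needed, are in the scene too. What is shaped like the cap_b but turquoise or yellow is not meant.

How it is judged (in metres and radians):
At the end, for the whole second after the job is handed in: The cap of the left housing is gripped by the fingers (over 1 N), at least 50 mm above where it sat, within 0.35 rad of level, still (under 30 mm/s), and touches neither housing (((world y of housing_a above 0 m and height (world z) of cap_a above 0.122 m and contact force between the fingers and cap_a above 1 N and contact force between cap_a and housing_a below 0.3 N and contact force between cap_a and housing_b below 0.3 N and angle between cap_a's own z axis and vertical below 0.35 rad and linear speed of cap_a below 0.03 m/s) or (world y of housing_b above 0 m and height (world z) of cap_b above 0.122 m and contact force between the fingers and cap_b above 1 N and contact force between cap_b and housing_a below 0.3 N and contact force between cap_b and housing_b below 0.3 N and angle between cap_b's own z axis and vertical below 0.35 rad and linear speed of cap_b below 0.03 m/s))); the arm keeps its last pose, push and grip.
It fails at once if the cap of the right-hand housing is turned or lifted (its bar end moved over 15 mm) ((world y of housing_a below 0 m and distance of cap_a_bar from where it was at the start of the episode above 0.015 m) or (world y of housing_b below 0 m and distance of cap_b_bar from where it was at the start of the episode above 0.015 m)).
It fails at once if a cap is forced (over 200 N between cap and housing) (contact force between cap_a and housing_a above 200 N or contact force between cap_b and housing_b above 200 N).
It fails at once if a bystander is pushed over 40 mm or knocked over (distance of any of dropper, scoop, small_jar from where it was at the start of the episode above 0.04 m or angle between any of dropper, scoop, small_jar's own z axis and vertical above 0.6 rad).
It also fails if it takes over 42 s, if anything falls off the work surface, if the arm or the gripper's body presses on something with over 40 N, if the wrist force passes 120 N, or if a joint passes its speed limit or range.

## Working session

There is one attempt and no reset: what is moved stays moved. The work goes in short steps, each a Python script; the robot and the scene stay as the last script left them, time stands still between calls to the robot, and variables do not carry over. Pictures are saved under pics/ and viewed, at most 10 in all, crops included, and the job is handed in when it is done.

```bash
mkdir -p pics; ls
cat > h.py <<'E'
import numpy as np, cv2
from cell import robot, grip, kin, viewer
def cam(n):
    i=viewer.camera_info(n); return np.array(i["camera_matrix"]),np.array(i["R"]),np.array(i["t"]).ravel()
def shot(n,f=None):
    c=cam(n); im=viewer.read_camera(n)
    if f: cv2.imwrite(f"pics/{f}.png",im[:,:,::-1])
    return im,c
def toW(p,c): return c[1].T@(np.array(p)-c[2])
def ray(px,z,c):
    d=c[1].T@np.linalg.solve(c[0],[px[0],px[1],1.]); o=-c[1].T@c[2]
    return o+d*(z-o[2])/d[2]
def proj(X,c):
    u=c[0]@(c[1]@np.array(X)+c[2]); return u[:2]/u[2]
E
python3 - <<'E'
from h import *
im1,c=shot("top"); 
for n in ["cap_a","cap_a_bar","housing_a","small_jar","dropper","scoop"]:
    for d in viewer.pinpoint(n,"top"): print(n,round(d["confidence"],2),toW(d["at"],c).round(),proj(toW(d["at"],c),c).round())
im2,c2=shot("side")
for n in ["cap_a","cap_a_bar","housing_a"]:
    for d in viewer.pinpoint(n,"side"): print("side",n,round(d["confidence"],2),toW(d["at"],c2).round(),proj(toW(d["at"],c2),c2).round())
cv2.imwrite("pics/a.png",cv2.resize(np.vstack([im1,im2])[:,:,::-1],None,fx=.78,fy=.78))
print(robot.observe()["tcp_rot"],robot.observe()["t"])
E
```

```text
pics
cap_a 0.94 [ 484. -146.   70.] [334. 206.]
cap_a 0.84 [566. 151.  71.] [210. 174.]
cap_a 0.81 [549. 277.  -1.] [165. 184.]
cap_a 0.75 [439. 153.   2.] [213. 225.]
cap_a_bar 0.57 [ 505. -147.  127.] [338. 196.]
housing_a 0.84 [ 481. -149.   -0.] [331. 207.]
housing_a 0.79 [564. 154.  -1.] [212. 177.]
small_jar 0.6 [706.  33.   2.] [258. 121.]
dropper 0.46 [510.   1.  -1.] [272. 197.]
scoop 0.49 [379.  12.  -2.] [269. 248.]
side cap_a 0.63 [565. 151.  74.] [215. 239.]
side cap_a 0.6 [440. 152.  -3.] [280. 280.]
side cap_a 0.58 [ 478. -153.   72.] [288. 165.]
side cap_a_bar 0.78 [ 508. -148.  128.] [276. 143.]
side housing_a 0.67 [ 477. -152.   -1.] [287. 190.]
side housing_a 0.59 [565. 152.  -0.] [216. 269.]
[ 3.12088634e+00  3.60088659e-01 -8.67435124e-05] 0.55
```

View pics/a.png

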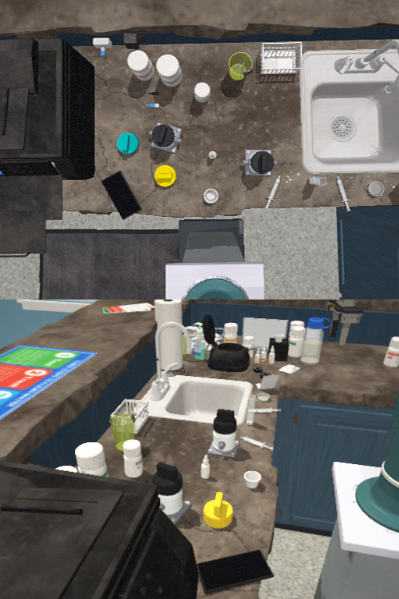

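The left cap sits at about (565, 152), with its origin at z≈72 as expected, and the right one is at (480, −150). The turquoise and yellow pieces are decoys lying on the worktop. Next I'll move above the left cap and look at the bar with the wrist camera.

```bash
cat >> h.py <<'E'
from scipy.spatial.transform import Rotation as Ro
def ori(yaw): return (Ro.from_euler("z",yaw)*Ro.from_euler("x",np.pi)).as_rotvec()
def yaw_of(rv): m=Ro.from_rotvec(rv).as_matrix(); return np.arctan2(m[1,0],m[0,0])
E
python3 - <<'E'
from h import *
for y in np.arange(-180,180,30):
    q=kin.ik([565,152,320],ori(np.radians(y))); print(y,None if q is None else np.round(q,2))
s=robot.observe(); print(yaw_of(s["tcp_rot"]))
robot.servo_line([148,-633,320],feed=250)
robot.movep([535,152,320],ori(0.0))
s=robot.observe(); print(s["t"],s["tcp_pos"],s["joints"])
im,c=shot("wrist","w1"); print(-c[1].T@c[2], proj([565,152,134],c))
for n in ["cap_a","cap_a_bar"]:
    for d in viewer.pinpoint(n,"wrist"): print(n,round(d["confidence"],2),toW(d["at"],c).round(1),proj(toW(d["at"],c),c).round())
E
```

```text
-180 [ 0.48  0.51 -1.13  1.59  0.47  1.34  0.86]
-150 [ 0.55  0.62 -1.31  1.59  0.61  1.41  1.28]
-120 [ 0.55  0.62 -1.31  1.59  0.61  1.41  1.8 ]
-90 [ 0.55  0.62 -1.31  1.59  0.61  1.41  2.33]
-60 [-1.15  0.42  1.13  1.69 -0.39  1.28 -2.56]
-30 [ 0.36  0.42 -0.91  1.6   0.34  1.29 -2.7 ]
0 [ 0.39  0.44 -0.97  1.6   0.37  1.3  -2.2 ]
30 [ 0.43  0.47 -1.03  1.59  0.41  1.32 -1.71]
60 [ 0.45  0.48 -1.06  1.59  0.43  1.32 -1.2 ]
90 [ 0.45  0.49 -1.08  1.59  0.44  1.33 -0.68]
120 [ 0.46  0.49 -1.08  1.59  0.44  1.33 -0.16]
150 [ 0.46  0.49 -1.09  1.59  0.45  1.33  0.36]
0.22974460318284956
4.1917 [535.33183667 151.15571816 319.85434648] [ 0.44060756  0.39078164 -1.00217262  1.66196354  0.34194563  1.27848962
 -2.19995473]
[600.35070076 150.59487651 490.87745794] [252.66966808 148.46346558]
cap_a 0.91 [ 479.  -151.4   74.2] [462. 204.]
cap_a 0.8 [562.2 146.3  72.7] [257. 146.]
cap_a 0.64 [441.  150.5   1.5] [254. 213.]
cap_a_bar 0.73 [ 500.5 -153.4  127.9] [495. 199.]
```

View pics/w1.png

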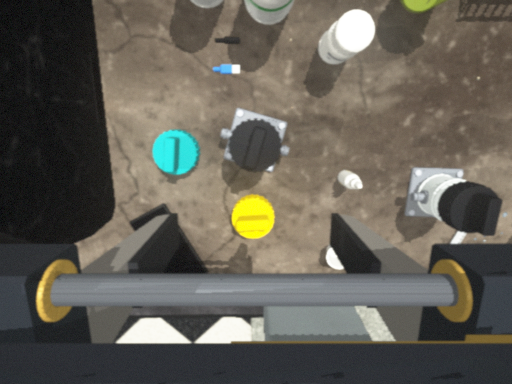

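Run:
```python
from h import *
im=cv2.imread("pics/w1.png")[95:190,205:310].astype(float)
o=np.clip(im*2.6,0,255).astype(np.uint8)
cv2.imwrite("pics/w1c.png",cv2.resize(o,None,fx=6,fy=6,interpolation=cv2.INTER_CUBIC))
```

```text
(no output)
```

View pics/w1c.png

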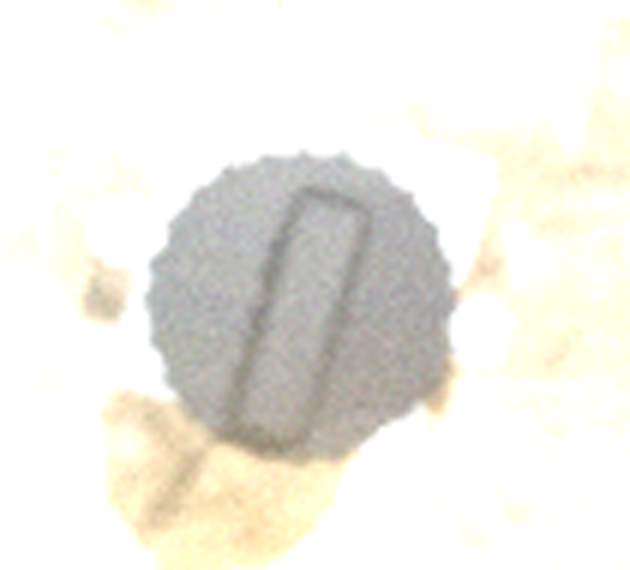

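The bar shows clearly. In the crop its top-face corners are at about (300,190), (370,207), (300,450) and (230,432). I'll project these to z=134 and check them against the 50 x 16 mm bar.

Run:
```python
from h import *
c=cam("wrist")
P=np.array([ray([205+(u+.5)/6-.5,95+(v+.5)/6-.5],134,c) for u,v in [(300,190),(370,207),(300,450),(230,432)]])
print(P.round(1)); print("len",np.linalg.norm(P[0]-P[3]),np.linalg.norm(P[1]-P[2]),"wid",np.linalg.norm(P[0]-P[1]),np.linalg.norm(P[3]-P[2]))
d=(P[0]+P[1]-P[2]-P[3]); C=P.mean(0); a=np.arctan2(d[1],d[0]); print("centre",C,"angle",np.degrees(a))
rot=ori(a+np.pi)
robot.movep([C[0],C[1],230],rot)
s=robot.observe(); print(s["t"],s["tcp_pos"],s["joints"].round(2) if hasattr(s["joints"],"round") else s["joints"], np.degrees(yaw_of(s["tcp_rot"])))
im,c=shot("wrist","w2"); print(-c[1].T@c[2])
ext=[proj([C[0]+k*25*np.cos(a),C[1]+k*25*np.sin(a),134],c) for k in (-1,0,1)]; print(ext)
for d in viewer.pinpoint("cap_a","wrist"): print(round(d["confidence"],2),toW(d["at"],c).round(1))
cv2.imwrite("pics/w2.png",cv2.resize(np.clip(im[:,:,::-1].astype(float)*1.8,0,255).astype(np.uint8),None,fx=1.5,fy=1.5))
```

```text
[[590.8 150.1 134. ]
 [587.5 136.4 134. ]
 [539.4 150.1 134. ]
 [543.1 164.2 134. ]]
len 49.724921288247316 50.01203363990092 wid 14.07480337611257 14.568486963863242
centre [565.19211501 150.18181425 134.        ] angle -16.15047499600609
6.4417 [565.2302083  150.17790459 230.07019938] [ 0.59  0.91 -1.5   1.7   0.92  1.44  0.25] 163.8208394279923
[502.33758923 167.87555931 401.10495138]
[array([254.74414823, 163.59268577]), array([254.71494409, 190.51052162]), array([254.68695831, 216.30537486])]
0.96 [438.2 154.1   1.3]
0.74 [5.505e+02 2.690e+02 5.000e-01]
0.57 [561.8 147.2  70.5]
```

View pics/w2.png

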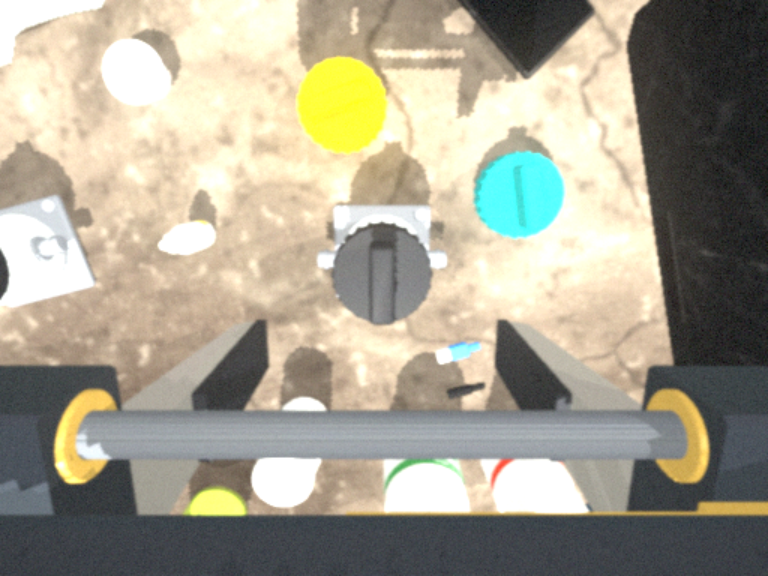

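The projected bar matches the picture: predicted centre (254.7,190.5), seen at (255.7,190). However, j3 is close to its limit, so I'll rise, switch to the natural elbow-up posture and then grasp.

Run:
```python
from h import *
a=np.radians(-16.15); rot=ori(a+np.pi); C=[565.2,150.2]
robot.servo_line([*C,340],feed=250)
robot.goto_joints([-0.302,0.468,-0.012,1.603,0.006,1.071,0.97])
s=robot.observe(); print(s["t"],s["tcp_pos"],np.degrees(yaw_of(s["tcp_rot"])))
robot.movep([*C,200],rot)
s=robot.observe(); print(s["t"],s["tcp_pos"],np.round(s["joints"],2),np.degrees(yaw_of(s["tcp_rot"])),s["contact_force"])
for y in range(-120,121,40):
    q=kin.ik([*C,112],ori(a+np.pi+np.radians(y))); print(y,None if q is None else np.round(q,2))
```

```text
8.4917 [627.1983683  166.95232507 212.70002688] 163.7011831749997
8.8667 [564.08681578 149.93625377 199.39207547] [-0.3   0.37 -0.02  1.78  0.01  0.99  0.96] 163.8565150221948 [0.53551505 0.02472308 0.80923291]
-120 [-0.62  0.5   0.39  1.87 -0.25  0.82 -0.9 ]
-80 [-0.51  0.49  0.24  1.86 -0.16  0.81 -0.29]
-40 [-0.4   0.48  0.1   1.85 -0.06  0.81  0.33]
0 [-0.3   0.48 -0.02  1.85  0.01  0.81  0.96]
40 [-0.2   0.49 -0.14  1.84  0.09  0.82  1.59]
80 [-0.1   0.51 -0.29  1.83  0.19  0.83  2.21]
120 [ 0.01  0.53 -0.43  1.83  0.28  0.85  2.83]
```

```bash
cat > trial.py <<'E'
from h import *
def st(tag):
    s=robot.observe(); print(tag,round(s["t"],2),np.round(s["tcp_pos"],1),"yaw",round(np.degrees(yaw_of(s["tcp_rot"])),1),"F",np.round(s["contact_force"],1),"T",np.round(s["wrist_torque"],2),"w",round(s["grip_width"],3),"gf",np.round(s["grip_force"],1)); return s
E
python3 - <<'E'
from trial import *
a=np.radians(-16.15); C=[565.2,150.2]; y0=a+np.pi
robot.servo_line([*C,107],feed=120,rotation=ori(y0)); st("down")
grip(0.0,15); robot.hold(.2); s=st("grip"); T0=s["wrist_torque"][2]
P=s["tcp_pos"]
done=False
for sg in (1,-1):
    for d in (2,4,6,8,10):
        robot.servo_line(P,feed=40,rotation=ori(y0+sg*np.radians(d))); robot.hold(.1)
        s=st(sg*d)
        if abs(s["wrist_torque"][2]-T0)>0.25: break
    else: print("free",sg); break
    robot.servo_line(P,feed=40,rotation=ori(y0)); robot.hold(.1); st("back")
E
```

```text
down 9.79 [565.9 150.4 107.6] yaw 163.9 F [ 0.  -0.4  0.2] T [ 0.06 -0.18 -0.01] w 0.999 gf 0.0
grip 11.12 [565.2 150.2 107. ] yaw 163.8 F [-0.2 -0.1 -0.9] T [ 0.06 -0.19 -0.02] w 0.174 gf 15.0
2 11.47 [565.2 150.2 107. ] yaw 165.8 F [-0.  -0.5 -0.3] T [ 0.06 -0.14  0.01] w 0.168 gf 15.0
4 11.82 [565.2 150.3 107. ] yaw 167.8 F [-0.5  0.4  0.5] T [ 0.16 -0.12 -0.1 ] w 0.174 gf 15.0
6 12.18 [565.2 150.3 107. ] yaw 169.8 F [-0.9  1.  -0. ] T [ 0.25 -0.01 -0.38] w 0.18 gf 15.3
back 12.53 [565.3 150.1 107. ] yaw 164.0 F [ 0.9  0.6 -0.2] T [ 0.02 -0.23 -0.03] w 0.171 gf 15.0
-2 12.88 [565.2 150.1 107. ] yaw 161.9 F [-0.4 -1.1  0.2] T [ 0.02 -0.18 -0.03] w 0.172 gf 15.0
-4 13.23 [565.2 150.2 107. ] yaw 159.9 F [ 0.1 -0.6  1.1] T [-0.08 -0.08  0.01] w 0.177 gf 15.0
-6 13.58 [565.2 150.2 107. ] yaw 157.9 F [-0.  -0.3 -0.2] T [-0.01 -0.11  0.07] w 0.175 gf 15.0
-8 13.93 [565.2 150.3 106.9] yaw 155.9 F [ 0.1  1.  -0.4] T [-0.01 -0.16  0.02] w 0.171 gf 15.0
-10 14.28 [565.2 150.3 107. ] yaw 153.9 F [0.6 0.3 0.7] T [-0.01 -0.11  0.01] w 0.173 gf 15.0
free -1
```

Turning positive met the stop at about 5°, with 0.38 Nm. Turning negative is free for the full 10°, so the thread is left-handed. I'll turn it to −92° and lift.

Run:
```python
from trial import *
y0=np.radians(163.85); C=[565.2,150.2,107]
for d in range(-20,-93,-12):
    robot.servo_line(C,feed=60,rotation=ori(y0+np.radians(d))); s=st(d)
    if abs(s["wrist_torque"][2])>0.35: print("resist"); break
else:
    grip(0.0,30); robot.hold(.2)
    for z in (109,113,118,125):
        robot.servo_line([C[0],C[1],z],feed=30); s=st(f"z{z}")
        if np.linalg.norm(s["contact_force"])>12: print("stuck"); break
    else:
        robot.servo_line([C[0],C[1],200],feed=80); robot.hold(.4); st("up")
        shot("side","s2"); _,c=shot("side")
        for d in viewer.pinpoint("cap_a","side"): print(round(d["confidence"],2),toW(d["at"],c).round(1))
        print(proj([565,150,180],c))
```

```text
-20 14.61 [565.2 150.2 107. ] yaw 144.1 F [-0.1 -0.3 -0.3] T [-0.11 -0.27  0.02] w 0.171 gf 15.0
-32 14.97 [565.2 150.3 106.9] yaw 132.1 F [-0.6 -0.3 -0.4] T [-0.01 -0.27  0.  ] w 0.174 gf 15.0
-44 15.32 [565.2 150.3 107. ] yaw 120.2 F [-0.7  0.1 -0.5] T [-0.1  -0.28 -0.01] w 0.172 gf 15.0
-56 15.68 [565.2 150.3 107. ] yaw 108.2 F [ 0.3 -0.6 -0.7] T [-0.02 -0.24 -0.04] w 0.174 gf 15.0
-68 16.04 [565.2 150.3 107. ] yaw 96.2 F [ 0.4 -0.1 -0.2] T [-0.06 -0.18 -0.03] w 0.176 gf 15.0
-80 16.4 [565.2 150.3 107. ] yaw 84.2 F [ 0.6 -0.1 -0.2] T [-0.05 -0.16 -0.02] w 0.173 gf 15.0
-92 16.76 [565.2 150.2 107. ] yaw 72.2 F [ 0.3  0.3 -0.8] T [-0.06 -0.19  0.01] w 0.17 gf 15.0
z109 17.43 [565.1 150.1 109. ] yaw 71.9 F [-0.1 -0.1 -1. ] T [-0.04 -0.06 -0.02] w 0.173 gf 30.0
z113 17.71 [565.4 150.3 113.3] yaw 71.9 F [ 0.   0.2 -1.3] T [-0.05 -0.04 -0.06] w 0.171 gf 30.0
z118 18.02 [565.4 150.3 118.3] yaw 71.9 F [ 0.   0.1 -0.9] T [-0.07 -0.07 -0.01] w 0.172 gf 30.0
z125 18.41 [565.4 150.3 125.3] yaw 71.8 F [-0.8 -0.  -1.2] T [-0.07 -0.06 -0.02] w 0.171 gf 30.0
up 19.9 [565.1 150.2 199.8] yaw 71.9 F [ 0.4  0.4 -0.7] T [-0.   -0.05  0.01] w 0.174 gf 30.0
0.91 [565.6 149.1 166.8]
0.66 [439.5 151.8   1.8]
0.59 [ 474.9 -150.3   73.8]
[212.72312515 191.22671267]
```

View pics/s2.png

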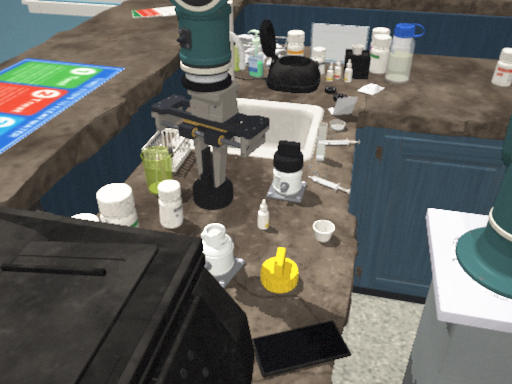

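The side picture shows the cap at (212,192), level in the fingers and well above the bare neck at (215,235). Its measured origin is z≈167, about 95 mm above where it sat. The right cap at (288,160) and the bystanders are undisturbed.

Run:
```python
from trial import *
robot.hold(.3); st("end"); print(robot.job_done())
```

```text
end 20.35 [565.2 150.2 200. ] yaw 71.8 F [-0.5 -0.4 -1.3] T [-0.04 -0.04  0.03] w 0.174 gf 30.0
the job is handed in; nothing more can be done
None
```

I unscrewed the left housing's cap (left-handed thread, turned 92° clockwise seen from above), lifted it about 95 mm, and handed the job in at about 20 s with the cap held still and level; no verdict was returned.

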